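# Bed a whetstone in its holder with the spring clip

## Task

Set up the whetstone for sharpening: slide it on its holder square against the two metal end stops, then swing the spring clip over the near edge of its wooden carrier until you feel its ball come up gently but firmly against the side of the stone. Let go of the clip and leave it clamped for three seconds to bed the carrier, then swing the clip right back to where it was parked, with the stone still against the stops; never press the clip hard on the stone, and leave the things around alone.

Things in the scene. Friction and masses are not known exactly. Their poses are not given: they have to be found in the camera images.
- holder: Wooden board on feet, fixed, 170 (x) x 250 (y) mm, top face 16 mm above its origin (underside's centre, on the worktop). +x points away from the robot's side, to two aluminium end stops 12 mm high, 22 mm wide, at y = -40 and +40 mm, working faces at x = +61 mm. The clip's pivot screw stands at x = 0, y = -95 mm, 49 mm high.
- carrier (a point): Centre of the whetstone's light bamboo carrier plate, 76 (x) x 110 (y) x 8 mm, loose on the board; axes along the plate, nearly parallel to the holder's. Seated against the stops, this point is at x = +23 mm in the holder's frame (its y does not matter).
- whetstone: Carrier and stone as one, 310 to 500 g; origin at the centre of the carrier's underside. The grey and red-brown stone, 40 (x) x 104 (y) mm, top face 20 mm above this origin, is bonded on the carrier up to 5.5 mm off-centre in x, unmeasured: the bare ledge along the near (-x) edge is 12.5 to 23.5 mm wide, to be found by feel.
- clip_pivot (a point): Pivot of the spring clip, on the screw's axis, at the height of its steel leaf, 41 mm above the worktop. The leaf is 14 mm wide, and its end springs up 1.5 mm as the white plastic ball under it (16 mm diameter, straight below the red peg, 70 mm from the pivot) climbs onto the carrier. It clamps down with about 5 N. Over 16 N between clip and whetstone chips the stone.
- clip (a joint): Angle of the clip about its upright pivot, rad, growing clockwise from above: 0 = along the holder's -x (parked), pi/2 = along its +y, across the carrier. Stays where left. Push at the peg: about 1 N free, about 3 to 6 N climbing the carrier's edge, about 2 N on the ledge, then rising fast as the ball meets the stone's side, at about 1.4 to 1.6 when seated.
- clip_peg (a point): Middle of the smooth (slippery) red upright peg at the clip's end, by which it is moved: 10 mm diameter, from 42 to 75 mm above the worktop, 70 mm from the pivot axis. Push it sideways; gripped hard, the clip cannot rise freely.
- spice_jar: Spice jar with a dark lid, 41 mm diameter, 105 mm high, bystander; origin at the centre of its underside.
- dish_soap: Green dish soap bottle, 41 x 69 x 195 mm, bystander; origin at the centre of its underside.
- mug: Cream mug with a handle, 78 x 116 x 101 mm, bystander; origin at the centre of its underside.
- peeler: Dark green peeler lying flat, 170 x 25 x 18 mm, bystander; origin at the centre of its underside.
Not all that is in view belongs to the job. There is more than one size of the whetstone; the one meant has the size given above.

How it is judged (in metres and radians):
On the way, in this order (a step that is already met when the one before it is completed fails the run):
1. the carrier sits square against both end stops (within 2.5 mm and 0.04 rad), the clip not yet on it (x of carrier in the frame of holder above 0.0205 m and angle between the x axis of carrier and the x axis of holder, either way round below 0.04 rad and value of joint clip below 0.9 rad), for 0.2 s.
2. the clip is on the ledge of the seated carrier and bears against the stone's side with at least 1.5 N (x of carrier in the frame of holder above 0.0205 m and value of joint clip above 1.36 rad and contact force between clip and stone above 1.5 N), for 0.2 s.
3. the clip is let go and stays clamped on the carrier's ledge, untouched, for three seconds (2.5 s counted) (value of joint clip above 1.36 rad and contact force between clip and whetstone above 2 N and contact force between the fingers and clip below 0.1 N), for 2.5 s.
At the end, for the whole second after the job is handed in: The carrier lies on the board, square against both end stops (within 2.5 mm and 0.04 rad), at rest; the clip is swung off it and back to its parked side (angle below 0.5 rad), at rest (x of carrier in the frame of holder above 0.0205 m and angle between the x axis of carrier and the x axis of holder, either way round below 0.04 rad and z of carrier in the frame of holder below 0.022 m and value of joint clip below 0.5 rad and velocity of joint clip below 0.05 rad/s and linear speed of whetstone below 0.01 m/s); the robot touches nothing.
It fails at once if the clip is pressed or driven on the whetstone with more than 16 N (contact force between clip and whetstone above 16 N).
It fails at once if a bystander is moved by more than 20 mm (distance of any of spice_jar, dish_soap, mug, peeler from where it was at the start of the episode above 0.02 m).
It also fails if it takes over 72 s, if anything falls off the work surface, if the arm or the gripper's body presses on something with over 40 N, if the wrist force passes 120 N, or if a joint passes its speed limit or range.

## Robot

A 6-joint arm with a two-finger parallel gripper is mounted at the origin on a cart in front of the work surface, level with it; the furniture and walls round the work are solid. World frame = base frame: x ahead of the robot, y to its left, z up, the work surface at z = 0. Lengths are in mm, angles in rad, forces in N, time in s.
With the tool pointing down it reaches from about 300 to 750 mm from the base axis. Payload 8.5 kg.
Tool frame: the origin (TCP) lies between the finger pads; the fingertips stand 14 mm ahead of it and the grasp point (between the pads) lies 5 mm behind it; z points along the fingers, y is the line along which they close (so a half turn about z gives the same grasp; the last joint's range is limited). The gripper opens to 85 mm and grips with 20 to 120 N. Pads are 22 mm wide; open, the fingers measure 114 mm over their backs; the gripper's body (76 mm by 85 mm) begins 54 mm behind the grasp point. The pads swing forward as they close: fully open they stand 13 mm farther back than shut.
Start: joints at [-1.464, 0.381, 1.297, -0, 1.464, -0.215], TCP at [173.945, -521.751, 245.322] pointing down, gripper open.
Joint ranges: [-3.11, 3.11], [-0.89, 2.33], [0.22, 2.48], [-1.42, 4.56], [0.17, 2.85], [-2.88, 2.88]. Speed limits (rad/s): [2.39, 2.39, 3.14, 3.14, 3.14, 3.14].

## Interface

Orientations are given as a rotation vector (axis times angle).
In Python, from workcell import monitor, read_camera, get_calibration, hand_in, masks_of, spot_point gives the robot as it stands.
- The arm moves only by the shell command python3 -m creep 'ROWS' [FORCE]. ROWS is JSON, a list of rows, each an object of numbers: "jaw": the gripper's target within -1 to 1 (fully open at 1, half-way at 0, shut at -1); "dx", "dy", "dz": the shift along the world's x, y, z normalised to -1 to 1, where 1 is 40 cm; "roll": the turn about the world's z normalised to -1 to 1, where 1 is 90 degrees. In form: [{"jaw": .., "dx": .., "dy": .., "dz": .., "roll": ..}, ...]. A call has 1 to 8 rows; each row shifts and turns the commanded pose from where the row before left it; what a row does not reach is not made up. A row lasts 1/12 s, in which the tool goes at most 41.7 mm and 7.16 degrees, less where a joint would pass 70% of its speed; a pose out of reach is approached as far as the arm can. A call with a number of a shift or a turn outside -1 to 1 is refused whole. A call with a gripper value outside its range is refused whole. The fingers move at their own pace and stop on an object; FORCE is the grip in N (left out, the last holds). Time passes only in rows, so rows that do not move let the fingers close. It gives the time, the measured TCP pose, the force, the opening and the grip force at its end, in the units of the state.
- monitor.get_obs(): the state, without advancing time (a new reading comes with each control period).
- read_camera(name): name is "scene" or "top" or "wrist"; returns the picture (384x512x3 uint8, red, green, blue); there is no depth.
- get_calibration(name): a dict with "vertical_fov" (degrees; the focal length in pixels is half the picture's height over the tangent of half this angle, whatever the lens; pixels are square), "cx", "cy" (the principal point, pixels), "dist_coeffs" ([k1, k2, p1, p2, k3] as OpenCV has them; the pictures are not rectified), "pose" (4x4, takes a point from camera to world coordinates). Camera axes: x right, y down, z forward; pixel columns grow to the right and rows downward; lengths in mm; the calibration is good to about 2 mm. A picture is of the moment at which its call begins: read the wrist's pose just before it. get_calibration takes no time and is no camera call; for the wrist camera it gives the pose at the moment of the call.
- hand_in(): hands the job in; it is judged then, once.
Trained networks look in the newest picture that a camera, given by its name, has taken for a name from the list of things; names that differ only in an ending like _2 or _b are one class to them, and where a whole thing is asked for, a point or a joint stands for the part that bears it (a point fixed in the world has none). Each returns a list of dicts, best first, with "conf" (0 to 1); they miss things now and then, are a little off and sometimes report something else, mostly with a low value. They report only what shows in the picture. A call takes as long as a camera call. They do not tell look-alikes from the thing itself.
- masks_of(camera, thing): "region" (384x512 bool, what is visible of it) and "at" ([column, row] in pixels, amid what is visible of it).
- spot_point(camera, thing): "at" ([column, row] in pixels: a listed point, or the origin of a listed thing).
The state is a dict: "time": time; "qpos": joint angles; "joint_velocities": joint speeds; "effort": joint torques, N m; "tcp_pos": TCP position; "orientation": TCP orientation; "ft_force": force on the tool from outside, world axes, zero at the start; "ft_torque": the same for the moment, N m; "opening": finger opening in mm; "gripper_force": force on a finger pad.
Only numpy, scipy, OpenCV 4.12 (cv2) and the standard library are available. Lean on these libraries where they do the work, as an engineer would, in place of code of your own. Each camera call takes 0.05 s, during which the arm holds its last target. There are 200 camera calls.

## Working session

There is one attempt and no reset: what is moved stays moved. The work goes in short steps, Python scripts to look and compute and a shell command to move; the robot and the scene stay as the last step left them, time stands still between calls to the robot, and variables do not carry over. Pictures are saved under pics/ and viewed, at most 10 in all, crops included, and the job is handed in when it is done.

```bash
mkdir -p pics; cat > h.py <<'E'
import numpy as np, cv2
from workcell import monitor, read_camera, get_calibration, hand_in, masks_of, spot_point
def K(c):
    f=192/np.tan(np.radians(c['vertical_fov'])/2)
    return np.array([[f,0,c['cx']],[0,f,c['cy']],[0,0,1.]])
def ray(c,px,z):
    u=cv2.undistortPoints(np.array([[px]],float),K(c),np.array(c['dist_coeffs'],float))[0,0]
    P=np.array(c['pose']); d=P[:3,:3]@[u[0],u[1],1]; o=P[:3,3]
    return o+d*(z-o[2])/d[2]
def proj(c,p):
    P=np.linalg.inv(np.array(c['pose']))
    q=P[:3,:3]@np.array(p,float)+P[:3,3]
    return cv2.projectPoints(q[None],np.zeros(3),np.zeros(3),K(c),np.array(c['dist_coeffs'],float))[0].ravel()
E
python3 - <<'E'
from h import *
Z=dict(holder=0,carrier=20,clip_pivot=41,clip_peg=58.5,whetstone=16,spice_jar=0,dish_soap=0,mug=0,peeler=0)
ims=[]
for n in ("top","scene"):
    im=read_camera(n); ims.append(im); cv2.imwrite(f'pics/{n}0.png',im[:,:,::-1]); c=get_calibration(n)
    print(n,np.round(np.array(c['pose'])[:3,3]))
    for t,z in Z.items():
        for r in spot_point(n,t)[:3]: print(t,round(r['conf'],2),np.round(r['at']),np.round(ray(c,r['at'],z),1))
print(monitor.get_obs())
E
```

```text
top [ 210.  191. 1540.]
holder 0.64 [273. 175.] [550.4 144.6   0. ]
carrier 0.78 [271. 173.] [553.2 154.   20. ]
carrier 0.78 [246. 241.] [332.6 224.7  20. ]
clip_peg 0.5 [308. 182.] [517.5  38.2  58.5]
whetstone 0.9 [275. 176.] [546.  139.3  16. ]
whetstone 0.58 [245. 242.] [331.2 229.5  16. ]
spice_jar 0.82 [358. 165.] [ 591.1 -129.7    0. ]
dish_soap 0.82 [186. 160.] [592.8 430.5   0. ]
peeler 0.9 [178. 240.] [332.3 440.2   0. ]
scene [-102.  907.  755.]
holder 0.84 [241. 190.] [541.2 145.8   0. ]
carrier 0.73 [242. 185.] [541.5 145.   20. ]
carrier 0.69 [235. 187.] [550.5 165.1  20. ]
carrier 0.68 [283. 238.] [312.7 250.   20. ]
clip_pivot 0.71 [252. 160.] [582.   47.7  41. ]
clip_peg 0.65 [274. 162.] [509.3  28.8  58.5]
whetstone 0.78 [280. 239.] [319.9 255.8  16. ]
whetstone 0.72 [236. 187.] [552.1 158.8  16. ]
spice_jar 0.83 [280. 150.] [ 589.3 -118.9    0. ]
dish_soap 0.96 [157. 227.] [608.8 417.7   0. ]
mug 0.75 [187. 268.] [438.8 468.4   0. ]
mug 0.63 [278. 149.] [ 598.6 -116.9    0. ]
peeler 0.97 [229. 282.] [334.7 434.6   0. ]
{'time': 1.0, 'qpos': array([-1.46429417e+00,  3.80587360e-01,  1.29740507e+00, -2.91253512e-05,
        1.46360532e+00, -2.15284591e-01]), 'joint_velocities': array([ 0.00049434,  0.00194654,  0.00096829, -0.00265822,  0.00076646,
       -0.00097254]), 'effort': array([-6.98827862e-04, -4.48337531e+01, -2.31467736e+01, -1.86790112e-04,
        5.43233436e-04, -3.35241339e-06]), 'tcp_pos': array([ 173.94053559, -521.74558458,  245.3274794 ]), 'orientation': array([-3.10101024e+00, -5.03287233e-01,  4.49846641e-05]), 'ft_force': array([-0.30366881, -0.10456325, -0.06290076]), 'ft_torque': array([-0.02575268, -0.04975294, -0.01292603]), 'gripper_force': 0.0, 'opening': 85.30606939078508}
```

View pics/top0.png

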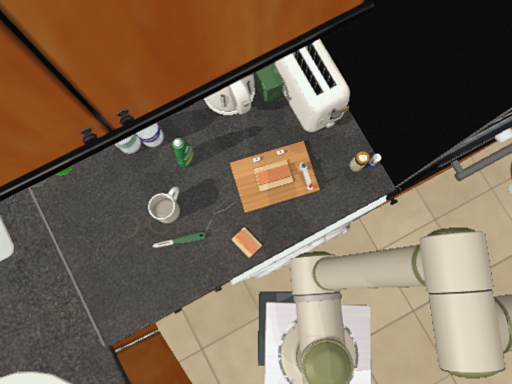

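View pics/scene0.png

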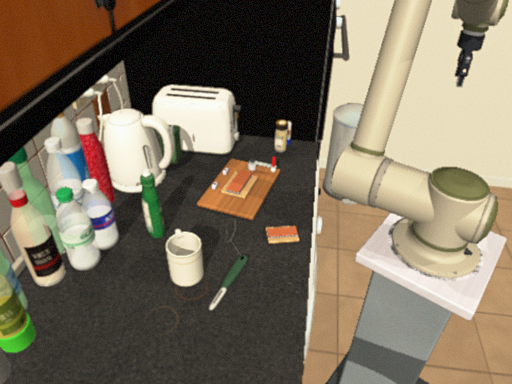

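The scene shows two whetstones: one on the holder at top px (273,175) and one loose at (246,242). The one on the holder is larger, lies on the board by the stops and fits the description. I'll confirm that with a wrist close-up. Holder yaw is about +0.22 rad.

```bash
python3 -m creep '[{"dx":0.028,"dy":0.096,"jaw":1},{"dx":0.028,"dy":0.096,"jaw":1},{"dx":0.028,"dy":0.096,"jaw":1},{"dx":0.028,"dy":0.096,"jaw":1},{"dx":0.028,"dy":0.096,"jaw":1},{"dx":0.032,"dy":0.082,"dz":0.02,"jaw":1},{"dx":0.032,"dy":0.082,"dz":0.02,"jaw":1},{"dx":0.032,"dy":0.082,"dz":0.02,"jaw":1}]' && python3 -m creep '[{"dx":0.032,"dy":0.082,"dz":0.02,"jaw":1},{"dx":0.032,"dy":0.082,"dz":0.02,"jaw":1},{"dx":0.032,"dy":0.082,"dz":0.02,"jaw":1},{"dx":0.032,"dy":0.082,"dz":0.02,"jaw":1},{"dx":0.05,"dy":0.07,"dz":0.02,"jaw":1},{"dx":0.05,"dy":0.07,"dz":0.02,"jaw":1},{"dx":0.05,"dy":0.07,"dz":0.02,"jaw":1},{"dx":0.05,"dy":0.07,"dz":0.02,"jaw":1}]' && python3 -m creep '[{"dx":0.05,"dy":0.07,"dz":0.02,"jaw":1},{"dx":0.05,"dy":0.07,"dz":0.02,"jaw":1},{"dx":0.05,"dy":0.07,"dz":0.02,"jaw":1},{"jaw":1},{"jaw":1}]'
python3 - <<'E'
from h import *
Z=dict(holder=0,carrier=20,clip_pivot=41,clip_peg=58.5,whetstone=16)
n="wrist"; c=get_calibration(n); im=read_camera(n); cv2.imwrite('pics/w1.png',im[:,:,::-1])
print(np.round(np.array(c['pose']),2))
for t,z in Z.items():
    for r in spot_point(n,t)[:3]: print(t,round(r['conf'],2),np.round(r['at']),np.round(ray(c,r['at'],z),1))
E
```

```text
[[ 3.2000e-01 -9.1000e-01 -2.5000e-01  2.3783e+02]
 [-9.5000e-01 -3.0000e-01 -8.0000e-02 -5.0051e+02]
 [-0.0000e+00  2.7000e-01 -9.6000e-01  3.7426e+02]
 [ 0.0000e+00  0.0000e+00  0.0000e+00  1.0000e+00]]invalid input
```

View pics/w1.png

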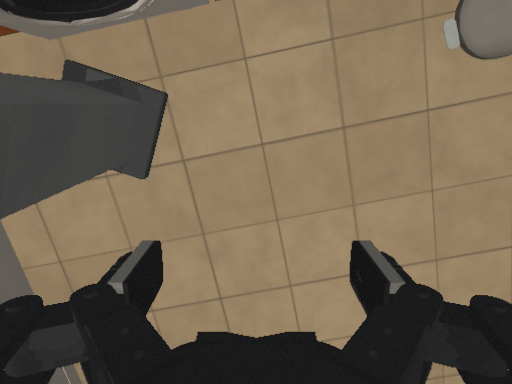

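The arm has not moved: the call was refused, so every key is needed. I'll retry with complete rows.

```bash
python3 -m creep '[{"dx":0.028,"dy":0.096,"dz":0,"roll":0,"jaw":1},{"dx":0.028,"dy":0.096,"dz":0,"roll":0,"jaw":1},{"dx":0.028,"dy":0.096,"dz":0,"roll":0,"jaw":1},{"dx":0.028,"dy":0.096,"dz":0,"roll":0,"jaw":1},{"dx":0.028,"dy":0.096,"dz":0,"roll":0,"jaw":1},{"dx":0.032,"dy":0.082,"dz":0.02,"roll":0,"jaw":1},{"dx":0.032,"dy":0.082,"dz":0.02,"roll":0,"jaw":1},{"dx":0.032,"dy":0.082,"dz":0.02,"roll":0,"jaw":1}]' && python3 -m creep '[{"dx":0.032,"dy":0.082,"dz":0.02,"roll":0,"jaw":1},{"dx":0.032,"dy":0.082,"dz":0.02,"roll":0,"jaw":1},{"dx":0.032,"dy":0.082,"dz":0.02,"roll":0,"jaw":1},{"dx":0.032,"dy":0.082,"dz":0.02,"roll":0,"jaw":1},{"dx":0.05,"dy":0.07,"dz":0.02,"roll":-0.03,"jaw":1},{"dx":0.05,"dy":0.07,"dz":0.02,"roll":-0.03,"jaw":1},{"dx":0.05,"dy":0.07,"dz":0.02,"roll":0,"jaw":1},{"dx":0.05,"dy":0.07,"dz":0.02,"roll":0,"jaw":1}]' && python3 -m creep '[{"dx":0.05,"dy":0.07,"dz":0.02,"roll":0,"jaw":1},{"dx":0.05,"dy":0.07,"dz":0.02,"roll":0,"jaw":1},{"dx":0.05,"dy":0.07,"dz":0.02,"roll":0,"jaw":1},{"dx":0,"dy":0,"dz":0,"roll":0,"jaw":1},{"dx":0,"dy":0,"dz":0,"roll":0,"jaw":1}]'
cat > look.py <<'E'
from h import *
import sys
Z=dict(holder=0,carrier=20,clip_pivot=41,clip_peg=58.5,whetstone=16)
n="wrist"; c=get_calibration(n); im=read_camera(n); cv2.imwrite(f'pics/{sys.argv[1]}.png',im[:,:,::-1])
for t,z in Z.items():
    for r in spot_point(n,t)[:3]: print(t,round(r['conf'],2),np.round(r['at']),np.round(ray(c,r['at'],z),1))
np.save(f'pics/{sys.argv[1]}.npy',c,allow_pickle=True)
E
python3 look.py w2
```

```text
time: 1.97
tcp_pos: [268.4, -229.6, 269.7]
orientation: [3.101, 0.502, 0.0]
ft_force: [0.1, 0.1, -1.1]
opening: 85.2
gripper_force: 0.0
time: 2.63
tcp_pos: [400.1, 13.7, 334.0]
orientation: [3.121, 0.357, 0.001]
ft_force: [0.6, -1.4, 0.8]
opening: 85.3
gripper_force: 0.0
time: 3.05
tcp_pos: [459.9, 96.9, 357.0]
orientation: [3.121, 0.361, -0.001]
ft_force: [0.3, -0.1, 0.6]
opening: 85.4
gripper_force: 0.0
carrier 0.92 [162. 209.] [336.4 219.2  20. ]
carrier 0.65 [237.  83.] [546.1 144.8  20. ]
clip_pivot 0.63 [307.  74.] [577.6  54.3  41. ]
clip_peg 0.68 [312. 130.] [509.2  31.3  58.5]
whetstone 0.87 [237.  85.] [543.8 144.4  16. ]
whetstone 0.68 [163. 212.] [330.7 217.9  16. ]
```

View pics/w2.png

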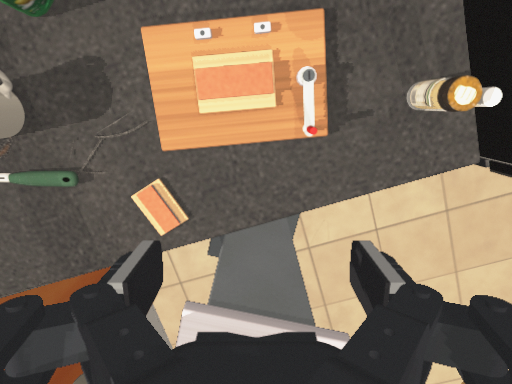

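Whetstones: A on the board at px (235,82), about 110 mm long, and B loose at px (160,207), which is smaller. A matches 76x110 next to the stops. I'll fit the board and carrier corners and confirm this in an enlarged overlay crop.

```bash
cat > fit.py <<'E'
from h import *
import sys
from scipy.optimize import least_squares
def rect(p,w,h,z):
    c,s=np.cos(p[2]),np.sin(p[2])
    return [[p[0]+c*a-s*b,p[1]+s*a+c*b,z] for a,b in [(w/2,h/2),(w/2,-h/2),(-w/2,-h/2),(-w/2,h/2)]]
def mk(c,im,seed,loS,hiS,w,h,z,p0,thr=None):
    return
def fitc(c,px,w,h,z,p0):
    f=lambda p:(np.array([proj(c,q) for q in rect(p,w,h,z)])-px).ravel()
    r=least_squares(f,p0,x_scale=[10,10,.1]); return r.x,np.round(r.fun.reshape(-1,2),1)
def loc(hd,p):
    R=np.array([[np.cos(hd[2]),np.sin(hd[2])],[-np.sin(hd[2]),np.cos(hd[2])]]); return R@(np.array(p[:2])-hd[:2])
def wor(hd,p):
    R=np.array([[np.cos(hd[2]),-np.sin(hd[2])],[np.sin(hd[2]),np.cos(hd[2])]]); return R@np.array(p)+hd[:2]
E
python3 - <<'E'
from fit import *
c=np.load('pics/w2.npy',allow_pickle=True).item(); im=cv2.imread('pics/w2.png')
g=cv2.cvtColor(im,cv2.COLOR_BGR2GRAY)
def ref(px,w=4): return cv2.cornerSubPix(g,np.array(px,np.float32).reshape(-1,1,2),(w,w),(-1,-1),(3,50,.01)).reshape(-1,2)
b=ref([(142,27),(325,9),(327,136),(162,150)]); k=ref([(193,58),(272,51),(276,108),(200,113)],3)
print(b.round(1).tolist(),k.round(1).tolist())
hd,e=fitc(c,b,170,250,16,[546,145,.2]); print('holder',hd.round(3),e.tolist())
cr,e=fitc(c,k,76,110,24,[546,145,.2]); print('carrier',cr.round(3),e.tolist(),'local',loc(hd,cr).round(1),'dyaw',cr[2]-hd[2])
for n,l,z in [('pivot',(0,-95),49),('peg0',(-70,-95),75),('stopL',(61,40),28),('stopR',(61,-40),28)]:
    w=wor(hd,l); print(n,w.round(1),proj(c,[*w,z]).round(1))
S=3.6;o=np.array([130,0]);v=cv2.resize(im[0:160,130:345],None,fx=S,fy=S,interpolation=2)
for R in (rect(hd,170,250,16),rect(cr,76,110,24)):
    cv2.polylines(v,[((np.array([proj(c,q) for q in R])-o+.5)*S).astype(int)],True,(255,0,0),1)
for l,z in [((0,-95),49),((-70,-95),75),((61,40),28),((61,-40),28)]:
    cv2.circle(v,tuple(((proj(c,[*wor(hd,l),z])-o+.5)*S).astype(int)),4,(255,0,255),1)
cv2.imwrite('pics/w2c.png',v)
np.save('pics/hd.npy',hd)
E
```

```text
[[140.39999389648438, 26.899999618530273], [322.8999938964844, 8.0], [327.29998779296875, 134.3000030517578], [161.89999389648438, 150.10000610351562]] [[191.60000610351562, 56.5], [271.79998779296875, 49.599998474121094], [275.70001220703125, 105.80000305175781], [199.39999389648438, 112.69999694824219]]
holder [5.45792e+02 1.43225e+02 3.24000e-01] [[-1.4, -0.6], [1.2, -1.1], [0.8, 1.2], [-0.6, 1.2]]
carrier [5.46529e+02 1.47622e+02 3.15000e-01] [[-0.1, -0.4], [0.2, -1.0], [0.2, 0.8], [-0.3, 0.7]] local [2.1 3.9] dyaw -0.008648196601157065
pivot [576.   53.2] [308.6  74.8]
peg0 [509.7  30.9] [314.5 130.6]
stopL [590.9 200.6] [202.5  37.7]
stopR [616.3 124.7] [262.4  31.5]
```

View pics/w2c.png

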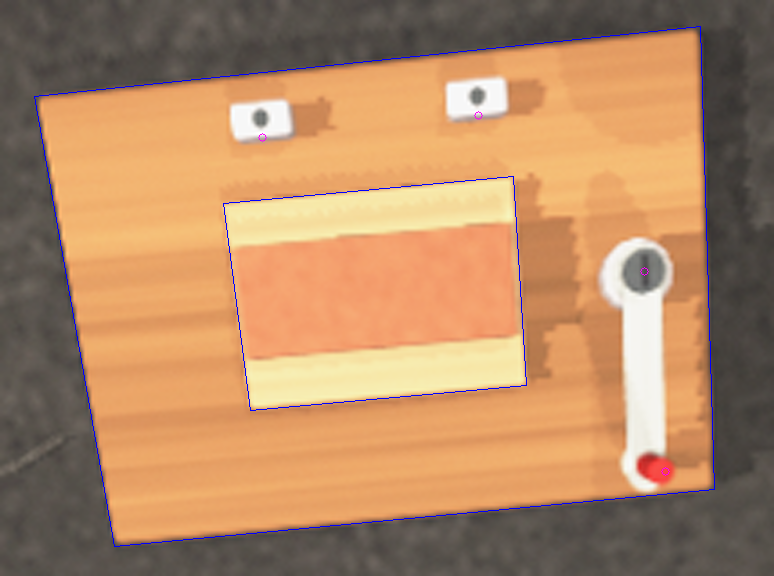

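The overlay fits. A is the 76x110 carrier, with the near edge at holder x of about -36 and 21 mm to go, and holder yaw 0.324. The clip is parked at about 0 with its peg near (509,31). I'll go behind the carrier's near edge with half-open fingers.

```bash
python3 -m creep '[{"dx":0.066,"dy":0.071,"dz":0,"roll":0.06,"jaw":0.3},{"dx":0,"dy":0,"dz":-0.1,"roll":0,"jaw":0.3},{"dx":0,"dy":0,"dz":-0.1,"roll":0,"jaw":0.3},{"dx":0,"dy":0,"dz":-0.1,"roll":0,"jaw":0.3},{"dx":0,"dy":0,"dz":-0.1,"roll":0,"jaw":0.3},{"dx":0,"dy":0,"dz":-0.1,"roll":0,"jaw":0.3},{"dx":0,"dy":0,"dz":-0.1,"roll":0,"jaw":0.3},{"dx":0,"dy":0,"dz":-0.08,"roll":0,"jaw":0.3}]' && python3 -m creep '[{"dx":0,"dy":0,"dz":-0.05,"roll":0,"jaw":0.3},{"dx":0,"dy":0,"dz":-0.05,"roll":0,"jaw":0.3},{"dx":0,"dy":0,"dz":0,"roll":0,"jaw":0.3},{"dx":0,"dy":0,"dz":0,"roll":0,"jaw":0.3},{"dx":0,"dy":0,"dz":0,"roll":0,"jaw":0.3}]'
cat > st.py <<'E'
from fit import *
o=monitor.get_obs(); hd=np.load('pics/hd.npy'); R=cv2.Rodrigues(o['orientation'])[0]
f=o['ft_force'];c,s=np.cos(hd[2]),np.sin(hd[2])
print('loc',loc(hd,o['tcp_pos']).round(2),'z',o['tcp_pos'][2].round(2),'yaw-err',round((np.arctan2(R[1,1],R[0,1])%np.pi-np.pi/2-hd[2]),4),'f loc',np.round([c*f[0]+s*f[1],-s*f[0]+c*f[1],f[2]],2),'open',round(o['opening'],1),'t',round(o['time'],2))
E
python3 st.py
```

```text
time: 4.02
tcp_pos: [484.9, 123.6, 83.1]
orientation: [-3.101, -0.501, 0.002]
ft_force: [1.4, -0.2, -0.6]
opening: 55.5
gripper_force: 0.0
time: 4.43
tcp_pos: [486.6, 124.0, 46.6]
orientation: [3.101, 0.503, 0.003]
ft_force: [0.3, 0.3, 0.1]
opening: 55.6
gripper_force: 0.0
loc [-62.25   0.59] z 46.55 yaw-err -0.0024 f loc [0.35 0.25 0.06] open 55.6 t 4.43
```

```bash
python3 -m creep '[{"dx":0,"dy":0,"dz":-0.01,"roll":0,"jaw":0.3},{"dx":0,"dy":0,"dz":-0.01,"roll":0,"jaw":0.3},{"dx":0,"dy":0,"dz":-0.01,"roll":0,"jaw":0.3},{"dx":0,"dy":0,"dz":0,"roll":0,"jaw":0.3},{"dx":0,"dy":0,"dz":0,"roll":0,"jaw":0.3}]' && python3 st.py && python3 -m creep '[{"dx":0,"dy":0,"dz":-0.004,"roll":0,"jaw":0.3},{"dx":0,"dy":0,"dz":-0.004,"roll":0,"jaw":0.3},{"dx":0,"dy":0,"dz":0,"roll":0,"jaw":0.3}]'; python3 st.py
```

```text
time: 4.85
tcp_pos: [485.9, 124.3, 33.2]
orientation: [-3.101, -0.503, 0.0]
ft_force: [-0.3, 0.6, 1.2]
opening: 55.3
gripper_force: 0.0
loc [-62.84   1.08] z 33.25 yaw-err -0.0019 f loc [-0.08  0.69  1.21] open 55.3 t 4.85
time: 5.1
tcp_pos: [485.9, 124.3, 29.9]
orientation: [-3.101, -0.503, 0.0]
ft_force: [0.1, -0.1, 0.1]
opening: 55.5
gripper_force: 0.0
loc [-62.84   1.1 ] z 29.9 yaw-err -0.0019 f loc [ 0.1  -0.15  0.11] open 55.5 t 5.1
```

```bash
for i in 1; do python3 -m creep '[{"dx":0,"dy":0,"dz":-0.004,"roll":0,"jaw":0.3},{"dx":0,"dy":0,"dz":0,"roll":0,"jaw":0.3}]'|grep -E 'tcp|ft'; python3 -m creep '[{"dx":0,"dy":0,"dz":-0.004,"roll":0,"jaw":0.3},{"dx":0,"dy":0,"dz":0,"roll":0,"jaw":0.3}]'|grep -E 'tcp|ft'; done
```

```text
tcp_pos: [485.9, 124.2, 28.3]
ft_force: [0.6, -0.3, -0.5]
tcp_pos: [485.9, 124.2, 26.7]
ft_force: [-0.2, 1.0, -0.2]
```

```bash
python3 -m creep '[{"dx":0,"dy":0,"dz":-0.004,"roll":0,"jaw":0.3},{"dx":0,"dy":0,"dz":0,"roll":0,"jaw":0.3}]'|grep -E 'tcp|ft'; python3 -m creep '[{"dx":0,"dy":0,"dz":-0.003,"roll":0,"jaw":0.3},{"dx":0,"dy":0,"dz":0,"roll":0,"jaw":0.3}]'|grep -E 'tcp|ft'
```

```text
tcp_pos: [486.0, 124.3, 25.9]
ft_force: [-1.4, -0.7, 8.1]
tcp_pos: [486.1, 124.3, 25.8]
ft_force: [-5.4, -1.4, 23.4]
```

```bash
python3 -m creep '[{"dx":0,"dy":0,"dz":0.0115,"roll":0,"jaw":0.3},{"dx":0.0071,"dy":0.0024,"dz":0,"roll":0,"jaw":0.3},{"dx":0.0071,"dy":0.0024,"dz":0,"roll":0,"jaw":0.3},{"dx":0.0071,"dy":0.0024,"dz":0,"roll":0,"jaw":0.3},{"dx":0.0071,"dy":0.0024,"dz":0,"roll":0,"jaw":0.3},{"dx":0.0071,"dy":0.0024,"dz":0,"roll":0,"jaw":0.3},{"dx":0.0071,"dy":0.0024,"dz":0,"roll":0,"jaw":0.3},{"dx":0,"dy":0,"dz":0,"roll":0,"jaw":0.3}]'>/dev/null; python3 st.py;  python3 -m creep '[{"dx":0.0071,"dy":0.0024,"dz":0,"roll":0,"jaw":0.3},{"dx":0.0071,"dy":0.0024,"dz":0,"roll":0,"jaw":0.3},{"dx":0,"dy":0,"dz":0,"roll":0,"jaw":0.3}]'>/dev/null; python3 st.py
```

```text
loc [-44.46   1.1 ] z 28.47 yaw-err -0.0019 f loc [0.49 0.05 0.74] open 55.2 t 6.43
loc [-38.36   1.09] z 28.61 yaw-err -0.002 f loc [-0.28  0.11 -0.02] open 55.5 t 6.68
```

```bash
python3 look.py w3
```

```text
whetstone 0.58 [250. 146.] [554.7 150.2  16. ]
```

View pics/w3.png

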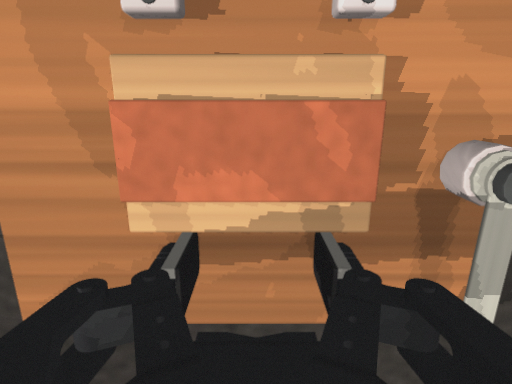

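The fingertips (row 232) are right at the carrier's near edge. The carrier is square and not yet at the stops (row 15 against far edge row 54).

```bash
python3 - <<'E'
from fit import *
c=np.load('pics/w3.npy',allow_pickle=True).item(); hd=np.load('pics/hd.npy')
for n,p,z in [('nearL',(128,232),24),('nearR',(370,232),24),('farL',(111,55),24),('farR',(385,55),24),('stopL',(153,17),28),('stopR',(363,17),28),('stoneL',(120,202),36),('stoneR',(377,202),36),('boardnear',(250,323),16)]:
    print(n,loc(hd,ray(c,p,z)).round(1))
E
python3 -m creep '[{"dx":0.0071,"dy":0.0024,"dz":0,"roll":0,"jaw":0.3},{"dx":0.0071,"dy":0.0024,"dz":0,"roll":0,"jaw":0.3},{"dx":0.0071,"dy":0.0024,"dz":0,"roll":0,"jaw":0.3}]'>/dev/null; python3 st.py;python3 -m creep '[{"dx":0.0071,"dy":0.0024,"dz":0,"roll":0,"jaw":0.3},{"dx":0.0071,"dy":0.0024,"dz":0,"roll":0,"jaw":0.3}]'>/dev/null; python3 st.py
```

```text
nearL [-27.7  59.7]
nearR [-28.  -51.2]
farL [47.3 57.9]
farR [ 47.  -49.8]
stopL [59.7 39. ]
stopR [ 59.5 -38.7]
stoneL [-9.5 56.2]
stoneR [ -9.7 -48.1]
boardnear [-83.2   4.3]
loc [-29.96   1.22] z 28.74 yaw-err -0.0018 f loc [-4.12 -0.05  1.75] open 55.7 t 7.23
loc [-24.38   1.23] z 28.59 yaw-err -0.0016 f loc [-18.12  -2.77  10.6 ] open 55.2 t 7.4
```

```bash
python3 -m creep '[{"dx":0,"dy":0,"dz":0,"roll":0,"jaw":0.3},{"dx":0,"dy":0,"dz":0,"roll":0,"jaw":0.3}]'>/dev/null; python3 st.py;python3 -m creep '[{"dx":-0.0071,"dy":-0.0024,"dz":0,"roll":0,"jaw":0.3},{"dx":-0.0142,"dy":-0.0048,"dz":0,"roll":0,"jaw":0.3},{"dx":-0.0284,"dy":-0.0096,"dz":0,"roll":0,"jaw":0.3},{"dx":0,"dy":0,"dz":0,"roll":0,"jaw":0.3}]'>/dev/null; python3 st.py; python3 look.py w4;  python3 - <<'E'
from fit import *
c=np.load('pics/w4.npy',allow_pickle=True).item(); hd=np.load('pics/hd.npy')
for z,l in [(24,(-15,50)),(24,(-15,-50)),(24,(61,20)),(16,(-85,0)),(28,(61,40))]: print(l,proj(c,[*wor(hd,l),z]).round(1))
E
```

```text
loc [-24.61   1.26] z 28.54 yaw-err -0.0017 f loc [-7.46 -0.19  4.53] open 55.7 t 7.57
loc [-46.12   1.32] z 28.59 yaw-err -0.0021 f loc [ 0.72  0.34 -0.19] open 56.1 t 7.9
carrier 0.93 [246. 101.] [565.  155.1  20. ]
whetstone 0.58 [249.  98.] [566.7 154.6  16. ]
(-15, 50) [145.2 188.9]
(-15, -50) [372.3 188.4]
(61, 20) [205.2  -7.3]
(-85, 0) [258.6 313.3]
(61, 40) [148.2 -11.1]
```

View pics/w4.png

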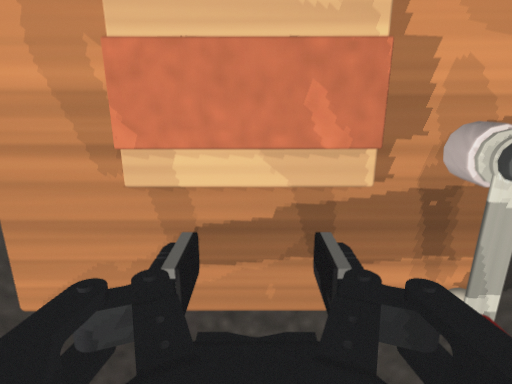

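The carrier is seated: near edge row 186, where x=-15 predicts 186 after the 3 px board offset. The bare ledge measures about 18 mm. Next I'll cage the peg loosely between the pads.

```bash
python3 -m creep '[{"dx":0,"dy":0,"dz":0.09,"roll":0,"jaw":-0.2},{"dx":0,"dy":0,"dz":0.09,"roll":0,"jaw":-0.2},{"dx":0.006,"dy":-0.081,"dz":0,"roll":0,"jaw":-0.2},{"dx":0.006,"dy":-0.081,"dz":0,"roll":0,"jaw":-0.2},{"dx":0.007,"dy":-0.082,"dz":0,"roll":0,"jaw":-0.2},{"dx":0,"dy":0,"dz":0,"roll":0,"jaw":-0.2},{"dx":0,"dy":0,"dz":0,"roll":0,"jaw":-0.2}]'>/dev/null; python3 st.py; python3 look.py w5; python3 - <<'E'
from fit import *
c=np.load('pics/w5.npy',allow_pickle=True).item()
print(monitor.get_obs()['qpos'].round(3))
for r in masks_of('wrist','clip_peg')[:1]:
    m=r['region']; print(r['conf'],r['at'],m.sum())
E
```

```text
loc [-68.63 -95.13] z 100.74 yaw-err -0.0047 f loc [0.54 0.62 0.62] open 34.4 t 8.78
carrier 0.88 [94. 63.] [566.1 155.3  20. ]
clip_pivot 0.61 [253. 100.] [576.1  54.3  41. ]
clip_peg 0.81 [254. 226.] [508.8  31.9  58.5]
whetstone 0.96 [98. 64.] [566.1 154.9  16. ]
[-0.167  0.474  1.618  0.     1.05   1.081]
```

View pics/w5.png

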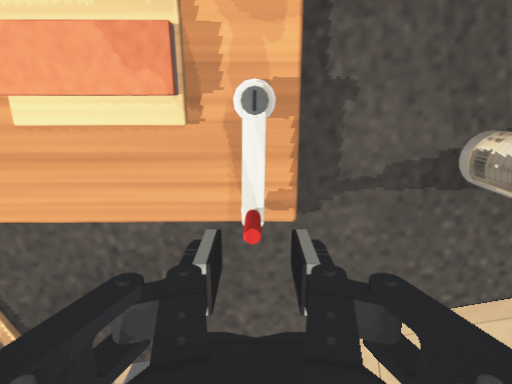

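The peg (252,226) is centred between the pads, and the clip is at about 0 rad. I'll descend, then narrow the cage.

```bash
python3 -m creep '[{"dx":-0.006,"dy":0.002,"dz":0,"roll":0,"jaw":-0.2},{"dx":0,"dy":0,"dz":-0.046,"roll":0,"jaw":-0.2},{"dx":0,"dy":0,"dz":-0.046,"roll":0,"jaw":-0.2},{"dx":0,"dy":0,"dz":0,"roll":0,"jaw":-0.55},{"dx":0,"dy":0,"dz":0,"roll":0,"jaw":-0.55},{"dx":0,"dy":0,"dz":0,"roll":0,"jaw":-0.55},{"dx":0,"dy":0,"dz":0,"roll":0,"jaw":-0.55}]' 25; python3 st.py
python3 - <<'E'
from fit import *
# plan: tool at peg positions from theta a to b in world increments
yaw=.3225; P=np.array([575.8,53.8])
def peg(t):
    l=np.array([-70*np.cos(t),70*np.sin(t)]);c,s=np.cos(yaw),np.sin(yaw)
    return P+[c*l[0]-s*l[1],s*l[0]+c*l[1]]
ts=np.linspace(0,1.12,9); 
for a,b in zip(ts[:-1],ts[1:]): print(round(b,2),((peg(b)-peg(a))/400).round(4))
ts=np.arange(1.12,1.56,.04)
for a,b in zip(ts[:-1],ts[1:]): print(round(b,2),((peg(b)-peg(a))/400).round(4), peg(b).round(1))
print(peg(0),peg(1.12))
E
```

```text
time: 9.72
tcp_pos: [508.7, 33.2, 64.9]
orientation: [3.1, 0.503, 0.003]
ft_force: [-0.5, 0.4, 0.1]
opening: 19.5
gripper_force: 0.0
loc [-70.2  -92.46] z 64.89 yaw-err -0.0018 f loc [-0.34  0.49  0.06] open 19.5 t 9.72
0.14 [-0.0061  0.0237]
0.28 [-0.0027  0.0243]
0.42 [0.0007 0.0245]
0.56 [0.0041 0.0241]
0.7 [0.0074 0.0233]
0.84 [0.0106 0.0221]
0.98 [0.0136 0.0204]
1.12 [0.0163 0.0183]
1.16 [0.0051 0.0048] [528.9 105.8]
1.2 [0.0053 0.0046] [531.1 107.6]
1.24 [0.0055 0.0044] [533.3 109.4]
1.28 [0.0056 0.0041] [535.5 111. ]
1.32 [0.0058 0.0039] [537.8 112.6]
1.36 [0.006  0.0037] [540.2 114.1]
1.4 [0.0061 0.0034] [542.7 115.5]
1.44 [0.0062 0.0032] [545.1 116.7]
1.48 [0.0064 0.0029] [547.7 117.9]
1.52 [0.0065 0.0027] [550.3 119. ]
[509.40877747  31.61429354] [526.90514557 103.89284589]
```

```bash
python3 -m creep '[{"dx":-0.0061,"dy":0.0237,"dz":0,"roll":-0.074,"jaw":-0.55},{"dx":-0.0027,"dy":0.0243,"dz":0,"roll":-0.074,"jaw":-0.55},{"dx":0.0007,"dy":0.0245,"dz":0,"roll":-0.074,"jaw":-0.55},{"dx":0.0041,"dy":0.0241,"dz":0,"roll":-0.074,"jaw":-0.55},{"dx":0.0074,"dy":0.0233,"dz":0,"roll":-0.074,"jaw":-0.55},{"dx":0.0106,"dy":0.0221,"dz":0,"roll":-0.074,"jaw":-0.55},{"dx":0.0136,"dy":0.0204,"dz":0,"roll":-0.074,"jaw":-0.55}]'>/dev/null; python3 st.py
python3 -m creep '[{"dx":0.0163,"dy":0.0183,"dz":0,"roll":-0.074,"jaw":-0.55},{"dx":0,"dy":0,"dz":0,"roll":-0.04,"jaw":-0.55},{"dx":0,"dy":0,"dz":0,"roll":0,"jaw":-0.55},{"dx":0,"dy":0,"dz":0,"roll":0,"jaw":-0.55}]'; python3 st.py
python3 - <<'E'
from h import *
c=get_calibration('wrist');read_camera('wrist')
for t,z in (('clip_peg',58.5),('clip_pivot',41)):
    for r in spot_point('wrist',t)[:2]: print(t,r['conf'],r['at'],ray(c,r['at'],z).round(1))
E
```

```text
loc [-39.23 -33.89] z 64.85 yaw-err -0.8212 f loc [-0.6  -0.52 -0.71] open 19.2 t 10.3
time: 10.63
tcp_pos: [525.9, 105.5, 64.5]
orientation: [-2.967, 1.031, -0.001]
ft_force: [-0.2, -1.1, 0.4]
opening: 18.9
gripper_force: 0.0
loc [-30.87 -29.43] z 64.51 yaw-err -0.9924 f loc [-0.52 -1.03  0.44] open 18.9 t 10.63
clip_peg 0.72 [263.0, 244.7] [526.5 100.1  58.5]
clip_pivot 0.74 [274.2, 93.6] [576.8  53.7  41. ]
```

```bash
cat > st2.py <<'E'
from fit import *
o=monitor.get_obs(); yaw=.3225; P=np.array([575.8,53.8])
d=o['tcp_pos'][:2]-P; c,s=np.cos(yaw),np.sin(yaw); l=np.array([c*d[0]+s*d[1],-s*d[0]+c*d[1]])
th=np.arctan2(l[1],-l[0]); t=np.array([np.sin(th),np.cos(th)]); f=o['ft_force']; fl=np.array([c*f[0]+s*f[1],-s*f[0]+c*f[1]])
print('th_tool',th.round(3),'r',np.hypot(*l).round(1),'Ftan',(fl@t).round(2),'Frad',(fl@[-np.cos(th),np.sin(th)]).round(2),'Fz',f[2].round(2),'z',o['tcp_pos'][2].round(1),'open',round(o['opening'],1),'t',round(o['time'],2))
E
python3 -m creep '[{"dx":0.0026,"dy":0.0024,"dz":0,"roll":-0.02,"jaw":-0.55},{"dx":0.0026,"dy":0.0024,"dz":0,"roll":-0.02,"jaw":-0.55},{"dx":0.0026,"dy":0.0023,"dz":0,"roll":-0.02,"jaw":-0.55}]'>/dev/null; python3 st2.py
python3 -m creep '[{"dx":0.0026,"dy":0.0023,"dz":0,"roll":-0.02,"jaw":-0.55},{"dx":0.0027,"dy":0.0022,"dz":0,"roll":-0.02,"jaw":-0.55},{"dx":0.0027,"dy":0.0022,"dz":0,"roll":-0.02,"jaw":-0.55}]'>/dev/null; python3 st2.py
python3 -m creep '[{"dx":0.0028,"dy":0.0021,"dz":0,"roll":-0.02,"jaw":-0.55},{"dx":0.0028,"dy":0.0021,"dz":0,"roll":-0.02,"jaw":-0.55}]'>/dev/null; python3 st2.py
```

```text
th_tool 1.18 r 71.8 Ftan -0.61 Frad 0.08 Fz -0.04 z 64.1 open 19.4 t 11.03
th_tool 1.237 r 71.9 Ftan -0.58 Frad -1.36 Fz 0.69 z 64.0 open 18.9 t 11.28
th_tool 1.276 r 71.9 Ftan -0.4 Frad -0.25 Fz 0.01 z 64.0 open 19.8 t 11.45
```

```bash
python3 -m creep '[{"dx":0.0014,"dy":0.001,"dz":0,"roll":-0.01,"jaw":-0.55},{"dx":0.0014,"dy":0.001,"dz":0,"roll":-0.01,"jaw":-0.55},{"dx":0.0014,"dy":0.001,"dz":0,"roll":0,"jaw":-0.55}]'>/dev/null; python3 st2.py
for i in 1; do python3 -m creep '[{"dx":0.0014,"dy":0.001,"dz":0,"roll":0,"jaw":-0.55},{"dx":0.0014,"dy":0.001,"dz":0,"roll":0,"jaw":-0.55},{"dx":0.0014,"dy":0.001,"dz":0,"roll":0,"jaw":-0.55}]'>/dev/null; python3 st2.py; python3 -m creep '[{"dx":0.0015,"dy":0.0009,"dz":0,"roll":0,"jaw":-0.55},{"dx":0.0015,"dy":0.0009,"dz":0,"roll":0,"jaw":-0.55}]'>/dev/null; python3 st2.py;  done
```

```text
th_tool 1.306 r 72.0 Ftan -0.49 Frad 0.08 Fz 0.13 z 64.0 open 19.2 t 11.7
th_tool 1.337 r 72.3 Ftan -1.17 Frad 0.22 Fz -0.28 z 63.9 open 19.4 t 11.95
th_tool 1.357 r 72.2 Ftan -0.88 Frad 0.28 Fz 0.05 z 63.9 open 19.4 t 12.12
```

```bash
R='x'; python3 -m creep '[{"dx":0.0015,"dy":0.0009,"dz":0,"roll":0,"jaw":-0.55},{"dx":0.0015,"dy":0.0009,"dz":0,"roll":0,"jaw":-0.55}]'>/dev/null; python3 st2.py; python3 -m creep '[{"dx":0.0015,"dy":0.0009,"dz":0,"roll":0,"jaw":-0.55},{"dx":0.0015,"dy":0.0009,"dz":0,"roll":0,"jaw":-0.55}]'>/dev/null; python3 st2.py; python3 -m creep '[{"dx":0.0015,"dy":0.0008,"dz":0,"roll":0,"jaw":-0.55},{"dx":0.0015,"dy":0.0008,"dz":0,"roll":0,"jaw":-0.55}]'>/dev/null; python3 st2.py
```

```text
th_tool 1.376 r 72.2 Ftan -1.9 Frad 0.27 Fz -0.24 z 63.9 open 19.1 t 12.28
th_tool 1.391 r 72.3 Ftan -4.25 Frad 0.17 Fz 1.83 z 63.9 open 19.3 t 12.45
th_tool 1.408 r 72.3 Ftan -4.35 Frad -0.31 Fz 1.82 z 63.8 open 18.9 t 12.62
```

The ball is climbing the edge at 4.3 N, as specified. I'll continue in small steps.

```bash
python3 -m creep '[{"dx":0.0015,"dy":0.0008,"dz":0,"roll":0,"jaw":-0.55},{"dx":0.0015,"dy":0.0008,"dz":0,"roll":0,"jaw":-0.55}]'>/dev/null; python3 st2.py; python3 -m creep '[{"dx":0.0015,"dy":0.0008,"dz":0,"roll":0,"jaw":-0.55},{"dx":0.0015,"dy":0.0008,"dz":0,"roll":0,"jaw":-0.55}]'>/dev/null; python3 st2.py; python3 -m creep '[{"dx":0.0015,"dy":0.0008,"dz":0,"roll":0,"jaw":-0.55},{"dx":0.0015,"dy":0.0008,"dz":0,"roll":0,"jaw":-0.55}]'>/dev/null; python3 st2.py
```

```text
th_tool 1.433 r 72.3 Ftan -2.35 Frad 0.54 Fz 1.45 z 63.9 open 19.1 t 12.78
th_tool 1.455 r 72.3 Ftan -2.89 Frad 0.98 Fz 0.19 z 63.9 open 18.9 t 12.95
th_tool 1.472 r 72.5 Ftan -2.86 Frad -0.08 Fz 0.35 z 63.9 open 19.1 t 13.12
```

```bash
python3 -m creep '[{"dx":0.0012,"dy":0.0006,"dz":0,"roll":0,"jaw":-0.55},{"dx":0,"dy":0,"dz":0,"roll":0,"jaw":-0.55}]'>/dev/null; python3 st2.py; python3 -m creep '[{"dx":0.0012,"dy":0.0006,"dz":0,"roll":0,"jaw":-0.55},{"dx":0,"dy":0,"dz":0,"roll":0,"jaw":-0.55}]'>/dev/null; python3 st2.py;  python3 -m creep '[{"dx":0.0012,"dy":0.0005,"dz":0,"roll":0,"jaw":-0.55},{"dx":0,"dy":0,"dz":0,"roll":0,"jaw":-0.55}]'>/dev/null; python3 st2.py;  python3 -m creep '[{"dx":0.0012,"dy":0.0005,"dz":0,"roll":0,"jaw":-0.55},{"dx":0,"dy":0,"dz":0,"roll":0,"jaw":-0.55}]'>/dev/null; python3 st2.py
```

```text
th_tool 1.482 r 72.5 Ftan -0.57 Frad 0.0 Fz -0.19 z 63.9 open 19.3 t 13.28
th_tool 1.488 r 72.4 Ftan -0.82 Frad 0.92 Fz -0.57 z 63.9 open 19.1 t 13.45
th_tool 1.493 r 72.4 Ftan -1.4 Frad 0.65 Fz 0.03 z 63.9 open 18.9 t 13.62
th_tool 1.5 r 72.4 Ftan -1.38 Frad 0.34 Fz -0.21 z 63.9 open 19.1 t 13.78
```

```bash
python3 -m creep '[{"dx":0.0012,"dy":0.0005,"dz":0,"roll":0,"jaw":-0.55},{"dx":0,"dy":0,"dz":0,"roll":0,"jaw":-0.55}]'>/dev/null; python3 st2.py; python3 -m creep '[{"dx":0.0012,"dy":0.0005,"dz":0,"roll":0,"jaw":-0.55},{"dx":0,"dy":0,"dz":0,"roll":0,"jaw":-0.55}]'>/dev/null; python3 st2.py;  python3 -m creep '[{"dx":0.0012,"dy":0.0005,"dz":0,"roll":0,"jaw":-0.55},{"dx":0,"dy":0,"dz":0,"roll":0,"jaw":-0.55}]'>/dev/null; python3 st2.py;  python3 -m creep '[{"dx":0.0012,"dy":0.0005,"dz":0,"roll":0,"jaw":-0.55},{"dx":0,"dy":0,"dz":0,"roll":0,"jaw":-0.55}]'>/dev/null; python3 st2.py
```

```text
th_tool 1.507 r 72.4 Ftan -1.2 Frad 0.28 Fz 0.31 z 63.9 open 19.0 t 13.95
th_tool 1.515 r 72.5 Ftan -0.77 Frad -0.6 Fz -0.3 z 63.9 open 19.3 t 14.12
th_tool 1.522 r 72.4 Ftan -1.49 Frad 0.1 Fz -0.18 z 63.9 open 19.0 t 14.28
th_tool 1.529 r 72.5 Ftan -0.87 Frad -0.14 Fz -1.2 z 63.9 open 19.4 t 14.45
```

```bash
python3 -m creep '[{"dx":0.0012,"dy":0.0005,"dz":0,"roll":0,"jaw":-0.55},{"dx":0,"dy":0,"dz":0,"roll":0,"jaw":-0.55}]'>/dev/null; python3 st2.py; python3 -m creep '[{"dx":0.0012,"dy":0.0005,"dz":0,"roll":0,"jaw":-0.55},{"dx":0,"dy":0,"dz":0,"roll":0,"jaw":-0.55}]'>/dev/null; python3 st2.py;  python3 -m creep '[{"dx":0.0012,"dy":0.0004,"dz":0,"roll":0,"jaw":-0.55},{"dx":0,"dy":0,"dz":0,"roll":0,"jaw":-0.55}]'>/dev/null; python3 st2.py
```

```text
th_tool 1.536 r 72.5 Ftan -0.94 Frad 0.49 Fz -0.09 z 63.9 open 19.4 t 14.62
th_tool 1.544 r 72.5 Ftan -0.77 Frad 0.46 Fz 0.01 z 63.9 open 19.0 t 14.78
th_tool 1.55 r 72.5 Ftan -2.25 Frad 0.72 Fz -0.43 z 63.9 open 19.2 t 14.95
```

```bash
python3 -m creep '[{"dx":0.001,"dy":0.0003,"dz":0,"roll":0,"jaw":-0.55},{"dx":0,"dy":0,"dz":0,"roll":0,"jaw":-0.55}]'>/dev/null; python3 st2.py; python3 -m creep '[{"dx":0.001,"dy":0.0003,"dz":0,"roll":0,"jaw":-0.55},{"dx":0,"dy":0,"dz":0,"roll":0,"jaw":-0.55}]'>/dev/null; python3 st2.py
```

```text
th_tool 1.556 r 72.4 Ftan -1.76 Frad 0.24 Fz 0.09 z 63.9 open 19.5 t 15.12
th_tool 1.562 r 72.5 Ftan -1.37 Frad 0.0 Fz 0.48 z 63.9 open 19.2 t 15.28
```

```bash
python3 -m creep '[{"dx":0.001,"dy":0.0003,"dz":0,"roll":0,"jaw":-0.55},{"dx":0,"dy":0,"dz":0,"roll":0,"jaw":-0.55}]'>/dev/null; python3 st2.py; python3 -m creep '[{"dx":0.001,"dy":0.0003,"dz":0,"roll":0,"jaw":-0.55},{"dx":0,"dy":0,"dz":0,"roll":0,"jaw":-0.55}]'>/dev/null; python3 st2.py; python3 -m creep '[{"dx":0.001,"dy":0.0003,"dz":0,"roll":0,"jaw":-0.55},{"dx":0,"dy":0,"dz":0,"roll":0,"jaw":-0.55}]'>/dev/null; python3 st2.py
```

```text
th_tool 1.567 r 72.4 Ftan -2.36 Frad -0.02 Fz -0.01 z 63.9 open 19.1 t 15.45
th_tool 1.574 r 72.4 Ftan -1.82 Frad -0.46 Fz -0.03 z 64.0 open 19.1 t 15.62
th_tool 1.579 r 72.4 Ftan -1.96 Frad -0.03 Fz 0.35 z 63.9 open 19.1 t 15.78
```

```bash
python3 -m creep '[{"dx":0.001,"dy":0.0003,"dz":0,"roll":0,"jaw":-0.55},{"dx":0,"dy":0,"dz":0,"roll":0,"jaw":-0.55}]'>/dev/null; python3 st2.py; python3 -m creep '[{"dx":0.001,"dy":0.0003,"dz":0,"roll":0,"jaw":-0.55},{"dx":0,"dy":0,"dz":0,"roll":0,"jaw":-0.55}]'>/dev/null; python3 st2.py
```

```text
th_tool 1.58 r 72.4 Ftan -2.41 Frad 0.4 Fz 1.16 z 63.9 open 19.4 t 15.95
th_tool 1.583 r 72.4 Ftan -5.48 Frad 0.31 Fz 1.38 z 63.8 open 19.2 t 16.12
```

```bash
python3 - <<'E'
from h import *
c=get_calibration('wrist');im=read_camera('wrist'); cv2.imwrite('pics/w6.png',im[:,:,::-1])
for t,z in (('clip_peg',58.5),('clip_pivot',41),('carrier',20)):
    for r in spot_point('wrist',t)[:2]: print(t,r['conf'],r['at'],ray(c,r['at'],z).round(1))
E
```

```text
clip_peg 0.69 [268.3, 248.5] [549.8 117.1  58.5]
clip_pivot 0.56 [299.9, 101.8] [576.1  54.7  41. ]
carrier 0.7 [206.9, 255.0] [565.4 156.4  20. ]
carrier 0.32 [208.5, 248.9] [566.8 152.5  20. ]
```

View pics/w6.png

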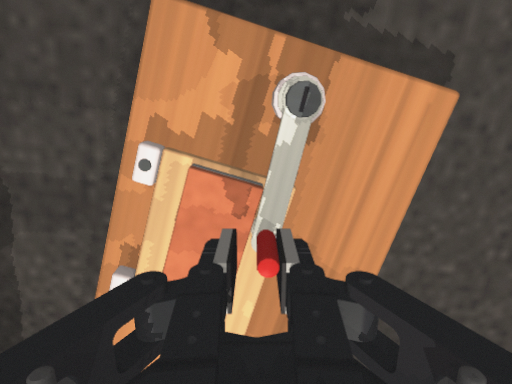

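The ball is against the stone: the tool stops advancing and the force jumps to 5.5 N. The picture shows the leaf along the stone's side at (265,210). I'll hold briefly.

```bash
python3 -m creep '[{"dx":0.0003,"dy":0.0001,"dz":0,"roll":0,"jaw":-0.55},{"dx":0,"dy":0,"dz":0,"roll":0,"jaw":-0.55}]'>/dev/null; python3 st2.py; python3 -m creep '[{"dx":0,"dy":0,"dz":0,"roll":0,"jaw":-0.55},{"dx":0,"dy":0,"dz":0,"roll":0,"jaw":-0.55},{"dx":0,"dy":0,"dz":0,"roll":0,"jaw":-0.55},{"dx":0,"dy":0,"dz":0,"roll":0,"jaw":-0.55}]'>/dev/null; python3 st2.py
```

```text
th_tool 1.584 r 72.4 Ftan -5.28 Frad -0.75 Fz 2.71 z 63.8 open 19.3 t 16.48
th_tool 1.584 r 72.4 Ftan -6.2 Frad -0.76 Fz 2.15 z 63.8 open 19.4 t 16.82
```

```bash
python3 -m creep '[{"dx":-0.0035,"dy":-0.001,"dz":0,"roll":0,"jaw":-0.55},{"dx":-0.0035,"dy":-0.001,"dz":0,"roll":0,"jaw":-0.55},{"dx":-0.0035,"dy":-0.001,"dz":0,"roll":0,"jaw":-0.55},{"dx":0,"dy":0,"dz":0,"roll":0,"jaw":-0.55}]'>/dev/null; python3 st2.py; python3 -m creep '[{"dx":0,"dy":0,"dz":0,"roll":0,"jaw":-0.45},{"dx":0,"dy":0,"dz":0,"roll":0,"jaw":-0.45},{"dx":0,"dy":0,"dz":0,"roll":0,"jaw":-0.45},{"dx":0,"dy":0,"dz":0,"roll":0,"jaw":-0.45}]'>/dev/null; python3 st2.py
python3 - <<'E'
from h import *
c=get_calibration('wrist');read_camera('wrist')
o=monitor.get_obs();print(o['tcp_pos'],o['qpos'].round(2))
for r in spot_point('wrist','clip_peg')[:2]: print(r['conf'],r['at'],ray(c,r['at'],58.5).round(1))
E
```

```text
th_tool 1.533 r 72.6 Ftan -0.16 Frad -0.26 Fz -0.84 z 64.0 open 18.9 t 17.15
th_tool 1.533 r 72.6 Ftan 0.4 Frad -0.36 Fz -0.29 z 63.9 open 23.4 t 17.48
[550.13926829 121.75700405  63.93134016] [0.01 0.6  1.51 0.   1.04 2.53]
0.82 [260.2, 247.8] [549.6 118.   58.5]
```

```bash
Z=0; python3 -m creep '[{"dx":0,"dy":0,"dz":0,"roll":0,"jaw":-0.45},{"dx":0,"dy":0,"dz":0,"roll":0,"jaw":-0.45},{"dx":0,"dy":0,"dz":0,"roll":0,"jaw":-0.45},{"dx":0,"dy":0,"dz":0,"roll":0,"jaw":-0.45},{"dx":0,"dy":0,"dz":0,"roll":0,"jaw":-0.45},{"dx":0,"dy":0,"dz":0,"roll":0,"jaw":-0.45},{"dx":0,"dy":0,"dz":0,"roll":0,"jaw":-0.45},{"dx":0,"dy":0,"dz":0,"roll":0,"jaw":-0.45}]'>/dev/null; python3 st2.py; python3 -m creep '[{"dx":0,"dy":0,"dz":0,"roll":0,"jaw":-0.45},{"dx":0,"dy":0,"dz":0,"roll":0,"jaw":-0.45},{"dx":0,"dy":0,"dz":0,"roll":0,"jaw":-0.45},{"dx":0,"dy":0,"dz":0,"roll":0,"jaw":-0.45},{"dx":0,"dy":0,"dz":0,"roll":0,"jaw":-0.45},{"dx":0,"dy":0,"dz":0,"roll":0,"jaw":-0.45},{"dx":0,"dy":0,"dz":0,"roll":0,"jaw":-0.45},{"dx":0,"dy":0,"dz":0,"roll":0,"jaw":-0.45}]'>/dev/null;  python3 -m creep '[{"dx":0,"dy":0,"dz":0,"roll":0,"jaw":-0.45},{"dx":0,"dy":0,"dz":0,"roll":0,"jaw":-0.45},{"dx":0,"dy":0,"dz":0,"roll":0,"jaw":-0.45},{"dx":0,"dy":0,"dz":0,"roll":0,"jaw":-0.45},{"dx":0,"dy":0,"dz":0,"roll":0,"jaw":-0.45},{"dx":0,"dy":0,"dz":0,"roll":0,"jaw":-0.45},{"dx":0,"dy":0,"dz":0,"roll":0,"jaw":-0.45},{"dx":0,"dy":0,"dz":0,"roll":0,"jaw":-0.45}]'>/dev/null;  python3 -m creep '[{"dx":0,"dy":0,"dz":0,"roll":0,"jaw":-0.45},{"dx":0,"dy":0,"dz":0,"roll":0,"jaw":-0.45},{"dx":0,"dy":0,"dz":0,"roll":0,"jaw":-0.45},{"dx":0,"dy":0,"dz":0,"roll":0,"jaw":-0.45},{"dx":0,"dy":0,"dz":0,"roll":0,"jaw":-0.45},{"dx":0,"dy":0,"dz":0,"roll":0,"jaw":-0.45},{"dx":0,"dy":0,"dz":0,"roll":0,"jaw":-0.45},{"dx":0,"dy":0,"dz":0,"roll":0,"jaw":-0.45}]'>/dev/null; python3 -m creep '[{"dx":0,"dy":0,"dz":0,"roll":0,"jaw":-0.45},{"dx":0,"dy":0,"dz":0,"roll":0,"jaw":-0.45},{"dx":0,"dy":0,"dz":0,"roll":0,"jaw":-0.45},{"dx":0,"dy":0,"dz":0,"roll":0,"jaw":-0.45}]'>/dev/null; python3 st2.py
python3 - <<'E'
from h import *
yaw=.3225; P=np.array([575.8,53.8])
def peg(t):
    l=np.array([-72*np.cos(t),72*np.sin(t)]);c,s=np.cos(yaw),np.sin(yaw)
    return P+[c*l[0]-s*l[1],s*l[0]+c*l[1]]
for ts in (np.arange(1.53,1.2,-.04),np.linspace(1.21,-.15,12)):
  for a,b in zip(ts[:-1],ts[1:]): print(round(b,3),((peg(b)-peg(a))/400).round(4))
E
```

```text
th_tool 1.531 r 72.6 Ftan 0.27 Frad -0.19 Fz -0.22 z 63.9 open 23.5 t 18.25
th_tool 1.531 r 72.7 Ftan -0.77 Frad -0.92 Fz 0.68 z 63.9 open 23.4 t 20.58
1.49 [-0.0067 -0.0027]
1.45 [-0.0066 -0.003 ]
1.41 [-0.0064 -0.0032]
1.37 [-0.0063 -0.0035]
1.33 [-0.0062 -0.0037]
1.29 [-0.006 -0.004]
1.25 [-0.0058 -0.0042]
1.21 [-0.0057 -0.0044]
1.086 [-0.0163 -0.0151]
0.963 [-0.0144 -0.017 ]
0.839 [-0.0122 -0.0186]
0.715 [-0.0098 -0.02  ]
0.592 [-0.0072 -0.021 ]
0.468 [-0.0046 -0.0218]
0.345 [-0.0019 -0.0222]
0.221 [ 0.0009 -0.0222]
0.097 [ 0.0036 -0.0219]
-0.026 [ 0.0063 -0.0213]
-0.15 [ 0.0089 -0.0204]
```

```bash
python3 -m creep '[{"dx":-0.0034,"dy":-0.0014,"dz":0,"roll":0,"jaw":-0.45},{"dx":-0.0033,"dy":-0.0013,"dz":0,"roll":0,"jaw":-0.45},{"dx":-0.0033,"dy":-0.0015,"dz":0,"roll":0,"jaw":-0.45},{"dx":-0.0033,"dy":-0.0015,"dz":0,"roll":0,"jaw":-0.45},{"dx":-0.0032,"dy":-0.0016,"dz":0,"roll":0,"jaw":-0.45},{"dx":-0.0032,"dy":-0.0016,"dz":0,"roll":0,"jaw":-0.45}]'>/dev/null; python3 st2.py;python3 -m creep '[{"dx":-0.0032,"dy":-0.0017,"dz":0,"roll":0,"jaw":-0.45},{"dx":-0.0031,"dy":-0.0018,"dz":0,"roll":0,"jaw":-0.45},{"dx":-0.0031,"dy":-0.0018,"dz":0,"roll":0,"jaw":-0.45},{"dx":-0.0031,"dy":-0.0019,"dz":0,"roll":0,"jaw":-0.45},{"dx":-0.003,"dy":-0.002,"dz":0,"roll":0,"jaw":-0.45},{"dx":-0.003,"dy":-0.002,"dz":0,"roll":0,"jaw":-0.45},{"dx":-0.0058,"dy":-0.0042,"dz":0,"roll":0,"jaw":-0.45},{"dx":-0.0057,"dy":-0.0044,"dz":0,"roll":0,"jaw":-0.45}]'>/dev/null; python3 st2.py
```

```text
th_tool 1.411 r 72.6 Ftan 2.6 Frad 0.28 Fz -0.65 z 64.0 open 23.7 t 21.08
th_tool 1.207 r 72.7 Ftan 0.13 Frad 1.15 Fz -0.68 z 63.8 open 23.4 t 21.75
```

```bash
python3 -m creep '[{"dx":-0.0163,"dy":-0.0151,"dz":0,"roll":0.074,"jaw":-0.45},{"dx":-0.0144,"dy":-0.017,"dz":0,"roll":0.074,"jaw":-0.45},{"dx":-0.0122,"dy":-0.0186,"dz":0,"roll":0.074,"jaw":-0.45},{"dx":-0.0098,"dy":-0.02,"dz":0,"roll":0.074,"jaw":-0.45},{"dx":-0.0072,"dy":-0.021,"dz":0,"roll":0.074,"jaw":-0.45},{"dx":-0.0046,"dy":-0.0218,"dz":0,"roll":0.074,"jaw":-0.45},{"dx":-0.0019,"dy":-0.0222,"dz":0,"roll":0.074,"jaw":-0.45}]'>/dev/null; python3 st2.py; python3 -m creep '[{"dx":0.0009,"dy":-0.0222,"dz":0,"roll":0.074,"jaw":-0.45},{"dx":0.0036,"dy":-0.0219,"dz":0,"roll":0.074,"jaw":-0.45},{"dx":0.0032,"dy":-0.0107,"dz":0,"roll":0.074,"jaw":-0.45},{"dx":0.0016,"dy":-0.0053,"dz":0,"roll":0.072,"jaw":-0.45},{"dx":0.0016,"dy":-0.0053,"dz":0,"roll":0,"jaw":-0.45},{"dx":0,"dy":0,"dz":0,"roll":0,"jaw":-0.45},{"dx":0,"dy":0,"dz":0,"roll":0,"jaw":-0.45}]'>/dev/null; python3 st2.py; python3 st.py
```

```text
th_tool 0.346 r 73.0 Ftan 1.05 Frad -0.54 Fz -0.5 z 63.8 open 23.5 t 22.33
th_tool -0.018 r 72.2 Ftan 0.09 Frad 0.18 Fz -0.63 z 63.9 open 23.8 t 22.92
loc [-72.16 -95.51] z 63.87 yaw-err -0.0053 f loc [-0.18  0.09 -0.63] open 23.8 t 22.92
```

```bash
python3 -m creep '[{"dx":0.0012,"dy":-0.0035,"dz":0,"roll":0,"jaw":-0.45},{"dx":0.0012,"dy":-0.0035,"dz":0,"roll":0,"jaw":-0.45},{"dx":-0.0018,"dy":0.006,"dz":0,"roll":0,"jaw":-0.2},{"dx":0,"dy":0,"dz":0,"roll":0,"jaw":-0.2},{"dx":0,"dy":0,"dz":0.08,"roll":0,"jaw":-0.2},{"dx":0,"dy":0,"dz":0.1,"roll":0,"jaw":-0.2},{"dx":0,"dy":0,"dz":0.1,"roll":0,"jaw":-0.2},{"dx":-0.04,"dy":0.09,"dz":0,"roll":0,"jaw":-0.2}]'>/dev/null; python3 -m creep '[{"dx":-0.04,"dy":0.09,"dz":0.02,"roll":0,"jaw":-0.2},{"dx":-0.02,"dy":0.07,"dz":0.05,"roll":0,"jaw":-0.2},{"dx":0,"dy":0,"dz":0,"roll":0,"jaw":-0.2},{"dx":0,"dy":0,"dz":0,"roll":0,"jaw":-0.2}]'>/dev/null; python3 st.py; python3 look.py w7;  python3 - <<'E'
from fit import *
c=np.load('pics/w7.npy',allow_pickle=True).item(); hd=np.load('pics/hd.npy')
print([proj(c,[*wor(hd,l),z]).round(1).tolist() for z,l in [(24,(-15,54)),(24,(-15,-46)),(16,(-85,0)),(28,(61,40)),(28,(61,-40))]])
E
```

```text
loc [-77.74  12.73] z 204.77 yaw-err 0.0006 f loc [-0.51 -0.18 -0.6 ] open 33.9 t 23.92
carrier 0.96 [139. 255.] [339. 223.  20.]
carrier 0.55 [264.  68.] [564.7 155.4  20. ]
clip_pivot 0.95 [376.  89.] [577.5  54.3  41. ]
clip_peg 0.94 [371. 173.] [508.3  35.2  58.5]
clip_peg 0.6 [268.  68.] [561.8 151.2  58.5]
whetstone 0.96 [143. 254.] [339.9 219.8  16. ]
whetstone 0.69 [268.  67.] [567.6 152.   16. ]
[[212.6, 108.8], [317.3, 108.8], [268.0, 178.3], [224.7, 19.0], [316.0, 18.9]]
```

View pics/w7.png

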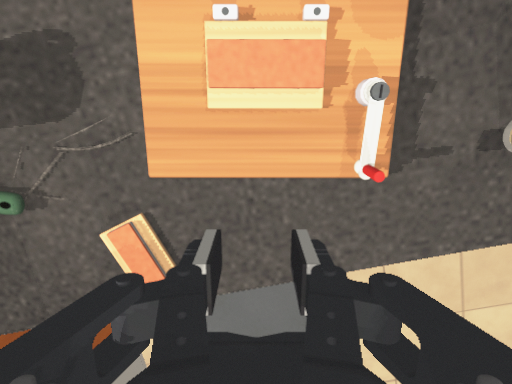

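The picture shows the carrier's near edge at row 108 (seated prediction 108.8) and its far edge at the stops at row 20. It is square, the clip is parked at about 0.05 rad, and the gripper is clear. Handing in.

```bash
python3 -c "
from workcell import hand_in
print(hand_in())"
```

```text
the job is handed in; nothing more can be done
None
```

The job is handed in, but no verdict came back: the whetstone was seated square against both stops, the clip bore on it at about 6 N at the peg, stayed clamped untouched for over 3 s, and is swung back to its parked side with the gripper clear.

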